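# Clear the gauge and hold the square in the jig corner

### The arm

A 6-joint arm with a two-finger parallel gripper is mounted at the origin on the work surface. World frame = base frame: x ahead of the robot, y to its left, z up, the work surface at z = 0. Lengths are in m, angles in degrees, forces in N, time in s.
With the tool pointing down it reaches from about 0.4 to 0.825 m from the base axis. Payload 7 kg.
Tool frame: the origin (TCP) lies on the centre line of the jaws, within the pads' length; the fingertips stand 8 mm ahead of it and the grasp point (between the pads) lies 11 mm behind it; z points along the fingers, y is the line along which they close (so a half turn about z gives the same grasp; the last joint's range is limited). The gripper opens to 88 mm and grips with 3 to 60 N. Pads are 19 mm wide; open, the fingers measure 130 mm over their backs; the gripper's body (78 mm by 193 mm) begins 47 mm behind the grasp point.
Start: joints at [-59.124, 20.546, 0.682, 0, -70.136, -16.507], TCP at [0.167, -0.654, 0.235] pointing down, gripper open.
Joint ranges: [-176.03, 176.03], [-82.01, 121.73], [-58.28, 71.71], [-173.87, 95.51], [-174.79, -0.11], [-173.66, 173.66]. Speed limits (degrees/s): [136.94, 136.94, 172.46, 180, 180, 180].

### API

Orientations are given as [roll, pitch, yaw] about the fixed x, y, z axes, in that order (R = Rz(yaw) Ry(pitch) Rx(roll)).
In Python, from plant import r gives the robot as it stands.
- The arm moves only by the tool carry_out, never from a script. Its argument "targets" is a list of rows, each a list of 6 numbers: the shift along the tool's x, y, z scaled (see below), then the turn, a rotation vector about the tool's x, y, z scaled (see below). A call has 1 to 5 rows; each row shifts and turns the commanded pose from where the row before left it, along the tool's axes as they then stand; what a row does not reach is not made up. The controller multiplies each number of a shift by 0.5 m and each number of a turn by 60 degrees. A row lasts 1/8 s, in which the tool goes at most 62.5 mm and 10.7 degrees, less where a joint would pass 70% of its speed; a pose out of reach is approached as far as the arm can. A call with a number of a shift or a turn outside -1 to 1 is refused whole. A call with a gripper value outside its range is refused whole. "hand" is the opening, from 0 (shut) to 1 (fully open), set as the call begins (left out, the last holds). The fingers move at their own pace and stop on an object; "squeeze" is the grip in N (left out, the last holds). Time passes only in rows, so rows that do not move let the fingers close. It gives the time, the measured TCP pose, the force, the opening and the grip force at its end, in the units of the state.
- r.get_state(): the state, without advancing time (a new reading comes with each control period).
- r.capture(name): name is "scene" or "top" or "wrist"; returns the picture (420x560x3 uint8, red, green, blue); there is no depth.
- r.camera_info(name): a dict with "K" (3x3 intrinsics, pixels), "eye" and "attitude" of the camera in the world. Camera axes: x right, y down, z forward; pixel columns grow to the right and rows downward; lengths in m; the calibration is good to about 2 mm. A picture is of the moment at which its call begins: read the wrist's pose just before it. camera_info takes no time and is no camera call; for the wrist camera it gives the pose at the moment of the call.
- r.close_job(): hands the job in; it is judged then, once.
The state is a dict: "time_s": time; "joints": joint angles; "qd": joint speeds; "joint_torque": joint torques, N m; "tcp_pos": TCP position; "eef_rot": TCP orientation; "contact_force": force on the tool from outside, world axes, zero at the start; "moment": the same for the moment, N m; "gripper_width": finger opening in m; "gripper_force": force on a finger pad.
Only numpy, scipy, OpenCV 4.12 (cv2) and the standard library are available. Lean on these libraries where they do the work, as an engineer would, in place of code of your own. Each camera call takes 0.05 s, during which the arm holds its last target. There are 200 camera calls.

### The job

Clear the old reading: take the stylus from its stand, push the recessed reset button of the readout fully down with the stylus tip, and put the stylus back in its stand. Then take the engineer's square and press it into the corner of the jig, foot down flush on the plate and upright back flush against the post, centred on the post, and finish still gripping it there, pressing firmly against both faces. Leave the coupling, the collar and the screw box where they are.

Things in the scene. Friction and masses are not known exactly. Their poses are not given: they have to be found in the camera images.
- jig: Squareness jig bolted to the bench (does not move): dark foot 190 x 90 x 6 mm (x, y, z), on it an aluminium plate and a white post. Origin: centre of the foot's underside, on the bench. Its x axis runs along the plate towards the post, z up.
- plate: Aluminium plate of the jig, 180 (jig x) x 80 (jig y) x 12 mm, fixed on the foot; origin at the centre of its underside, 6 mm above the bench; its flat top is 18 mm above the bench. Four bolt heads near its corners are only drawn on and obstruct nothing.
- post: White square post with a black cap, 40 x 40 mm, 125 mm tall, standing fixed on the plate near its +x end, its top 143 mm above the bench. Origin: centre of its foot, on the plate's top, 60 mm from the jig's centre along jig x. Its face towards jig -x is the upright face of the corner.
- corner (a point): The middle of the inner corner line of the jig, where the post's -x face meets the plate's top: 40 mm along jig x from the jig's centre, 18 mm above the bench. Axes as jig. Both faces are rigid bare metal: the square rubs on the plate (friction coefficient up to about 1), so pressed down first it slides only with effort.
- square: Loose steel engineer's square, 0.3 to 0.5 kg, standing on its stock. Dark stock (foot) 90 (x) x 24 (y) x 22 mm (z); bright upright blade 34 (x) x 8 (y) mm at its +x end, top 145 mm above the underside. Blade and stock end in one plane at x = +45 mm: the upright back. Origin: centre of the stock's underside; z up, x towards the back. In place its x points as the jig's x.
- square_heel (a point): Outer corner of the square: middle of the lower edge of its back, 45 mm along x from the square's origin, at the underside. It belongs at corner.
- square_grip (a point): Place to grip the square from above, across the blade's 8 mm thickness (fingers close along the square's y): middle of the blade's width, 20 mm below its top, 125 mm above the underside.
- stylus: Loose 60 g stylus, upright in its stand, point down, 105 mm long: steel tip 6 mm diameter, shank 8 mm diameter up to 45 mm, black flange 30 mm diameter from 45 to 50 mm, orange round grip 16 mm diameter from 50 to 105 mm. Origin: end of the tip; z up the stylus. In the stand its flange rests on the stand's top, the tip 7 mm above the bench.
- stylus_grip (a point): Place to grip the stylus from above: on its axis, 82 mm above the tip.
- stand: Blue stand fixed to the bench, 60 x 60 x 52 mm, with one upright hole of 17 mm diameter, 50 mm deep, in the middle of its top. Origin: centre of its underside.
- stand_hole (a point): Centre of the mouth of the stand's hole, on the stand's top, 52 mm above the bench.
- readout: Grey digital readout fixed to the bench, 90 (x) x 70 (y) x 45 mm (z), with a dark display with a green pane on the -x half of its top, and a round recess on the +x half. Origin: centre of its underside.
- recess_mouth (a point): Centre of the mouth of the readout's recess, on its top, 25 mm along the readout's x from its centre, 45 mm above the bench. The recess is an upright hole of 17 mm diameter; the top of the red button, 12 mm diameter, lies 8 mm below the mouth.
- reset_button (a joint): Travel of the spring button in m: 0 up, 0.005 fully down; pressing starts to move it at about 1.2 N and takes 4.2 N to the stop.
- coupling: Bystander: loose bright steel tube coupling, 44 mm diameter at the foot, 42 mm high. Origin: centre of its underside.
- collar: Bystander: loose black ring, 44 mm outside diameter, 16 mm high. Origin: centre of its underside.
- screw_box: Bystander: loose orange box of screws 60 x 45 x 35 mm. Origin: centre of its underside.

How it is judged (in metres and radians):
On the way, in this order (a step that is already met when the one before it is completed fails the run):
1. the reset button is pushed down with the stylus (value of joint reset_button above 0.0035 m and contact force between stylus and readout above 0.5 N and contact force between the fingers and readout below 0.1 N), for 0.1 s.
2. the stylus stands in its stand again, let go (horizontal distance between stylus and stand_hole below 0.008 m and z of stylus in the frame of stand below 0.012 m and angle between stylus's own z axis and vertical below 0.1 rad and contact force between the fingers and stylus below 0.1 N), for 0.2 s.
At the end, for the whole second after the job is handed in: Stylus upright in its stand, flange within 5 mm of its seat, let go. Square's heel within 3 mm of the corner (9 mm across), upright to 0.03 rad, turned with the jig to 0.05 rad, at rest, pressing over 2 N on post and on plate, gripped by the fingers with over 3 N (all of step 2 and x of square_heel in the frame of corner between -0.003 and 0.003 m and y of square_heel in the frame of corner between -0.009 and 0.009 m and z of square_heel in the frame of corner between -0.003 and 0.003 m and angle between the z axis of square and the z axis of jig, either way round below 0.03 rad and angle between the x axis of square and the x axis of jig, either way round below 0.05 rad and contact force between square and post above 2 N and contact force between square and plate above 2 N and contact force between the fingers and square above 3 N and linear speed of square below 0.01 m/s); the arm keeps its last pose, push and grip.
It fails at once if the coupling is moved by more than 20 mm (distance of coupling from where it was at the start of the episode above 0.02 m).
It fails at once if the collar is moved by more than 20 mm (distance of collar from where it was at the start of the episode above 0.02 m).
It fails at once if the screw box is moved by more than 20 mm (distance of screw_box from where it was at the start of the episode above 0.02 m).
It also fails if it takes over 64 s, if anything falls off the work surface, if the arm or the gripper's body presses on something with over 40 N, if the wrist force passes 120 N, or if a joint passes its speed limit or range.

## Working session

There is one attempt and no reset: what is moved stays moved. The work goes in short steps, Python scripts to look and compute and a tool call to move; the robot and the scene stay as the last step left them, time stands still between calls to the robot, and variables do not carry over. Pictures are saved under pics/ and viewed, at most 10 in all, crops included, and the job is handed in when it is done.

Besides the shell and the picture viewer there is one more tool, called after "Request:" by a JSON object that holds its "op" and its "data". carry_out: Moves the arm, as the interface text tells. Its arguments: {"type":"object","properties":{"targets":{"type":"array","items":{"type":"array","items":{"type":"number","minimum":-1,"maximum":1}}},"hand":{"type":"number"},"squeeze":{"type":"number"}},"required":["targets"]}

```bash
mkdir -p pics; ls
python3 - <<'E'
from plant import r
import cv2
print(r.get_state())
for n in("scene","top","wrist"):
    i=r.camera_info(n);print(n,i)
    im=r.capture(n);cv2.imwrite(f"pics/{n}0.png",im[:,:,::-1])
E
```

```text
pics
{'time_s': 0.0, 'joints': array([-5.91257043e+01,  2.05928051e+01,  6.35573739e-01, -1.97013205e-02,
       -7.01354103e+01, -1.65082220e+01]), 'qd': array([ 0.0293637 , -0.01136809,  0.10977558,  0.08450186,  0.08609597,
        0.03292727]), 'joint_torque': array([ 1.90600549e-03, -5.82723534e+01,  2.93068510e+01,  6.99744433e+00,
        7.15629256e-03, -2.54959814e-04]), 'tcp_pos': array([ 0.16735839, -0.65345248,  0.2336222 ]), 'eef_rot': array([ 1.79905914e+02, -8.56981669e-03, -1.65640629e+02]), 'contact_force': array([0.29078246, 0.26335909, 0.30193728]), 'moment': array([-0.04586846, -0.02553108,  0.05535324]), 'gripper_force': 0.0, 'gripper_width': 0.08794352256950339}
scene {'K': array([[386.63717576,   0.        , 280.93889339],
       [  0.        , 386.63717576, 211.4698253 ],
       [  0.        ,   0.        ,   1.        ]]), 'eye': array([1.00017409, 0.56464901, 0.5944577 ]), 'attitude': array([-123.38682855,    1.1024401 ,  139.99657837])}
top {'K': array([[391.93739652,   0.        , 278.65651819],
       [  0.        , 391.93739652, 207.00200767],
       [  0.        ,   0.        ,   1.        ]]), 'eye': array([ 0.35595464, -0.02816218,  0.8398395 ]), 'attitude': array([-167.027708  ,   -0.31829855,  -87.35859545])}
wrist {'K': array([[326.8376377 ,   0.        , 283.69952465],
       [  0.        , 326.8376377 , 209.21772556],
       [  0.        ,   0.        ,   1.        ]]), 'eye': array([ 0.09456761, -0.67152019,  0.38399012]), 'attitude': array([ 1.63923510e+02, -1.70902543e-02,  1.04333736e+02])}
```

View pics/top0.png

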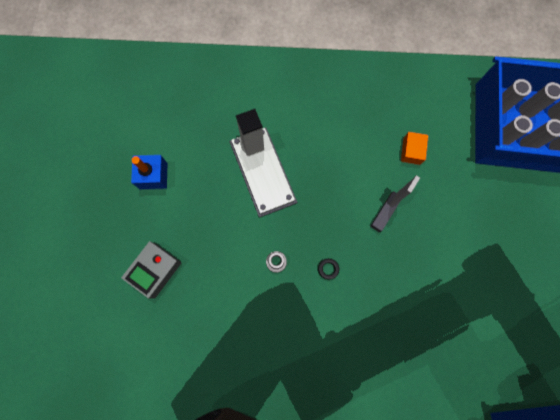

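View pics/scene0.png

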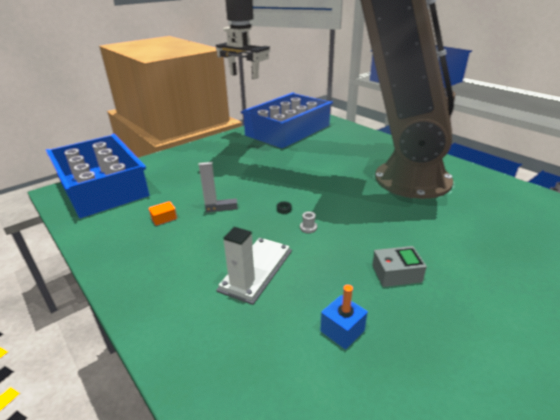

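The top view shows the stand at about (150,172) with the stylus grip top at (136,160), the readout at (152,270) with its button at (157,259), the jig at (265,170) with the post cap at (249,121), and the square at (395,205) with its blade top at about (414,184). The box is at (415,148), the coupling at (277,262) and the collar at (328,268). The scene view shows the same layout.

```bash
cat > h.py <<'E'
from plant import r
import cv2, numpy as np
from scipy.spatial.transform import Rotation as R
def cam(n):
    i=r.camera_info(n); return i["K"],np.array(i["eye"]),R.from_euler("xyz",i["attitude"],degrees=True).as_matrix()
def cast(c,uv,z):
    K,e,A=c; uv=np.atleast_2d(np.array(uv,float))
    d=np.c_[uv,np.ones(len(uv))]@np.linalg.inv(K).T@A.T
    return e+d*((z-e[2])/d[:,2])[:,None]
def proj(c,P):
    K,e,A=c; q=(np.atleast_2d(P)-e)@A@K.T; return q[:,:2]/q[:,2:]
def blobs(m,minA=20):
    cs,_=cv2.findContours(m.astype(np.uint8),cv2.RETR_EXTERNAL,cv2.CHAIN_APPROX_NONE)
    return sorted([c for c in cs if cv2.contourArea(c)>=minA],key=cv2.contourArea,reverse=True)
def grab(n):
    c=cam(n); im=r.capture(n); return c,im,cv2.cvtColor(im,cv2.COLOR_RGB2HSV)
def cen(c):
    m=cv2.moments(c); return np.array([m["m10"],m["m01"]])/m["m00"]
E
python3 - <<'E'
from h import *
np.set_printoptions(precision=4,suppress=True)
c=cam("top"); im=cv2.imread("pics/top0.png"); h=cv2.cvtColor(im,cv2.COLOR_BGR2HSV); H,S,V=[h[...,k].astype(int) for k in range(3)]
def show(name,m,z,x0,x1,y0,y1,minA=15):
    k=np.zeros_like(m);k[y0:y1,x0:x1]=1
    for b in blobs(m&k,minA)[:3]:
        rc=cv2.minAreaRect(b);P=cast(c,cv2.boxPoints(rc),z)
        print(name,cen(b),cv2.contourArea(b),"c",cast(c,cen(b),z)[0,:2],"sides",np.linalg.norm(P[1]-P[0]),np.linalg.norm(P[2]-P[1]),"yaw01,12",[np.degrees(np.arctan2(*(P[j+1]-P[j])[1::-1])) for j in(0,1)])
show("stand",(H>105)&(H<130)&(S>150)&(V>80),.052,120,180,140,200)
show("stylus",(H<18)&(S>180)&(V>120),.112,120,180,140,200,8)
show("button",((H<6)|(H>172))&(S>120),.037,110,200,230,310,5)
show("readout",(S<60),.045,110,190,230,310)
show("plate",(S<60)&(V>150),.018,220,310,110,230)
show("cap",(V<40),.143,220,280,100,150)
show("foot",(V<90)&(S<90),.022,360,430,160,240)
show("blade",(V>100)&(S<60),.145,360,430,160,240)
show("box",(H<18)&(S>180)&(V>120),.035,390,440,120,170)
show("coupl",(S<60),.042,255,300,245,280);show("collar",(V<50),.016,310,345,250,285)
E
```

```text
stand [148.3065 170.4331] 539.5 c [0.6033 0.2534] sides 0.06358255756166731 0.062038139317289284 yaw01,12 [np.float64(-87.23939854080064), np.float64(-173.50960580355004)]
stylus [135.4541 159.9758] 34.5 c [0.6046 0.2596] sides 0.01368522722501319 0.012421385132985959 yaw01,12 [np.float64(-87.24121629202577), np.float64(-172.7940863273249)]
button [157.4575 258.7712] 25.5 c [0.4211 0.2175] sides 0.010181372737371913 0.012193652153938774 yaw01,12 [np.float64(-87.32600336541022), np.float64(-173.47704496999071)]
readout [150.6863 270.0722] 1774.0 c [0.3974 0.2259] sides 0.09323276711984814 0.08140294116455284 yaw01,12 [np.float64(-31.142810123615256), np.float64(-122.96117709224347)]
plate [265.1538 176.6709] 2234.0 c [0.612  0.0087] sides 0.08450453464435845 0.1827086190654071 yaw01,12 [np.float64(-64.30268943143332), np.float64(-157.01403630593293)]
cap [248.6327 121.4434] 363.5 c [0.6822 0.0407] sides 0.039755560221987285 0.041220755152039705 yaw01,12 [np.float64(-64.87905631543099), np.float64(-157.65276552722855)]
foot [393.8701 201.3669] 342.5 c [ 0.5685 -0.2711] sides 0.14441251
[... 270 characters left out ...]
14651)]
box [416.1794 145.7143] 489.5 c [ 0.6933 -0.3187] sides 0.06248701353262051 0.04530007723229647 yaw01,12 [np.float64(-7.422325291469803), np.float64(-94.07021421447638)]
coupl [275.9876 261.3789] 322.0 c [ 0.4267 -0.0239] sides 0.04153504079305963 0.040920490016247174 yaw01,12 [np.float64(-23.67890861578421), np.float64(-113.89721008903695)]
collar [321.897  265.3273] 27.5 c [ 0.4252 -0.1199] sides 0.042794439524234236 0.036051476039770526 yaw01,12 [np.float64(-57.57025409441822), np.float64(-148.34246314047647)]
collar [333.404  269.0101] 16.5 c [ 0.4188 -0.144 ] sides 0.027610236862238124 0.02001395837458397 yaw01,12 [np.float64(-3.3607027207117763), np.float64(-91.71035419484953)]
```

Request:
{"op": "carry_out", "data": {"targets": [[-0.088,0.07,0,0,0,0],[-0.088,0.07,0,0,0,0],[-0.088,0.07,0,0,0,0],[-0.088,0.07,0,0,0,0],[-0.088,0.07,0,0,0,0]], "hand": 1}}

```text
time_s: 0.78
tcp_pos: [0.3379, -0.4281, 0.2345]
eef_rot: [180.0, 0.0, -165.6]
contact_force: [1.4, -0.1, -0.5]
gripper_width: 0.0876
gripper_force: 0.0
```

Request:
{"op": "carry_out", "data": {"targets": [[-0.088,0.07,0,0,0,0],[-0.088,0.07,0,0,0,0],[-0.088,0.07,0,0,0,0],[-0.088,0.07,0,0,0,0],[0,0,0,0,0,0]]}}

```text
time_s: 1.4
tcp_pos: [0.4748, -0.2477, 0.2343]
eef_rot: [180.0, 0.0, -165.4]
contact_force: [0.2, 0.1, -0.4]
gripper_width: 0.0875
gripper_force: 0.0
```

```bash
cat >> h.py <<'E'
np.set_printoptions(precision=4,suppress=True)
def go(p,yaw):
    "what is left to go, in the tool's axes and the units of the moves (shift/0.5, turn/60)"
    s=r.get_state(); A=R.from_euler("xyz",s["eef_rot"],degrees=True); T=R.from_euler("xyz",[180,0,yaw],degrees=True)
    p=np.array(p,float); print("at",s["tcp_pos"],s["eef_rot"],"t",s["time_s"])
    print(" shift",A.inv().apply(p-s["tcp_pos"])/.5,"turn",np.degrees((A.inv()*T).as_rotvec())/60)
E
python3 - <<'E'
from h import *
s=r.get_state();print(s["tcp_pos"],s["eef_rot"],s["joints"],s["time_s"],s["contact_force"])
c,im,h=grab("wrist");cv2.imwrite("pics/w1.png",im[:,:,::-1]);np.savez("pics/w1.npz",K=c[0],e=c[1],A=c[2])
E
```

```text
[ 0.4748 -0.2477  0.2343] [ 179.9863    0.0078 -165.3828] [ -6.5785   7.4117 -16.9096  -0.0171 -65.6763 -68.7973] 1.4 [ 0.1901  0.0742 -0.3666]
```

View pics/w1.png

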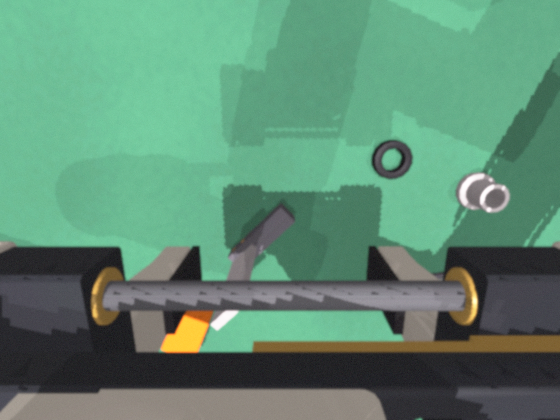

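The wrist view shows the square's stock end near (285,213), the collar at (392,158) and the coupling at (480,192). Things on the base side of the jaws show clearly. I'll cross-check the stylus, button and jig against the scene camera.

Run:
```python
from h import *
res={}
for n in("top","scene"):
    c=cam(n); im=cv2.imread(f"pics/{n}0.png"); h=cv2.cvtColor(im,cv2.COLOR_BGR2HSV); H,S,V=[h[...,k].astype(int) for k in range(3)]
    B={"top":((120,180,140,200),(110,200,230,310),(220,280,100,150)),"scene":((320,370,275,330),(370,425,245,290),(215,260,225,250))}[n]
    def get(m,b,mi=5):
        k=np.zeros_like(m);k[b[2]:b[3],b[0]:b[1]]=1
        return blobs(m&k,mi)[0]
    o=get((H<18)&(S>170)&(V>90),B[0]); u=get(((H<6)|(H>172))&(S>100)&(V>60),B[1],3); cap=get(V<45,B[2])
    print(n,"orange",cen(o),cv2.contourArea(o),cv2.boundingRect(o),cast(c,cen(o),.0845)[0], "button",cen(u),cv2.contourArea(u),cast(c,cen(u),.037)[0],"cap",cen(cap),cv2.boundingRect(cap),cast(c,cen(cap),.143)[0])
    print("pred of (.604,.257) z.057,.0845,.112",proj(c,[[.604,.257,z] for z in(.057,.0845,.112)]).ravel())
```

```text
top orange [136.8939 161.8515] 55.0 (132, 157, 13, 14) [0.6102 0.2671 0.0845] button [157.4025 258.8742] 26.5 [0.4209 0.2176 0.037 ] cap [248.5173 121.5665] (236, 109, 26, 26) [0.6819 0.0409 0.143 ]
pred of (.604,.257) z.057,.0845,.112 [145.8792 169.2985 141.4685 164.9742 136.7494 160.3474]Traceback (most recent call last):
  File "<stdin>", line 9, in <module>
  File "<stdin>", line 8, in get
IndexError: list index out of range
```

Request:
{"op": "carry_out", "data": {"targets": [[-0.06,0.1,0,0,0,0],[-0.06,0.1,0,0,0,0],[-0.06,0.1,0,0,0,0],[-0.06,0.1,0,0,0,0],[-0.06,0.1,0,0,0,0]]}}

```text
time_s: 2.08
tcp_pos: [0.5562, 0.0296, 0.2347]
eef_rot: [-180.0, 0.0, -165.7]
contact_force: [0.5, 0.4, -0.6]
gripper_width: 0.0876
gripper_force: 0.0
```

Request:
{"op": "carry_out", "data": {"targets": [[-0.06,0.1,0,0,0,0],[-0.06,0.1,0,0,0,0],[-0.06,0.1,0,0,0,0],[-0.06,0.1,0,0,0,0],[0,0,0,0,0,0]]}}

```text
time_s: 2.7
tcp_pos: [0.6235, 0.2546, 0.2329]
eef_rot: [-180.0, -0.1, -165.5]
contact_force: [-0.4, -0.3, -1.1]
gripper_width: 0.088
gripper_force: 0.0
```

Run:
```python
from h import *
go([.604,.257,.235],-165.4)
c,im,h=grab("wrist");cv2.imwrite("pics/w2.png",im[:,:,::-1]);np.savez("pics/w2.npz",K=c[0],e=c[1],A=c[2])
```

```text
at [0.6235 0.2546 0.2329] [-179.9663   -0.094  -165.5288] t 2.7
 shift [ 0.0365  0.0143 -0.0042] turn [-0.0006 -0.0016 -0.0021]
```

View pics/w2.png

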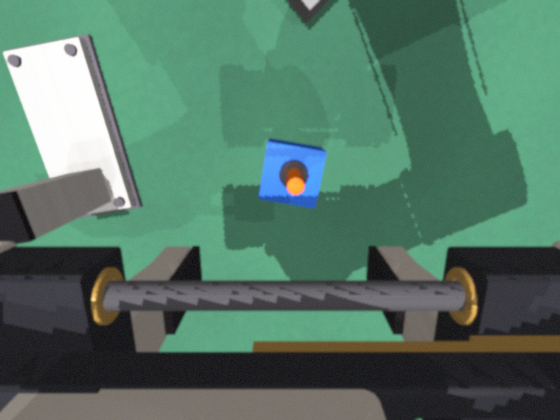

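The wrist view shows the stand at about (293,173) with the stylus's orange top at (296,186), the plate at left and the readout corner at the top near (310,10).

Run:
```python
from h import *
d=np.load("pics/w2.npz");c=(d["K"],d["e"],d["A"]);im=cv2.imread("pics/w2.png");h=cv2.cvtColor(im,cv2.COLOR_BGR2HSV);H,S,V=[h[...,k].astype(int) for k in range(3)]
k=np.zeros(H.shape,bool);k[120:230,230:350]=1
o=blobs((H<14)&(S>190)&(V>215)&k,10)[0];(p,rad)=cv2.minEnclosingCircle(o);print("top disc",p,rad,cast(c,p,.112)[0],"exp rad px",d["K"][0,0]*.008/(c[1][2]-.112))
b=blobs((H>100)&(H<125)&(S>150)&k,50)[0];f=cv2.fillPoly(np.zeros(H.shape,np.uint8),[cv2.convexHull(b)],1);b=blobs(f)[0]
P=cast(c,cv2.boxPoints(cv2.minAreaRect(b)),.052);print("stand",P.mean(0),np.linalg.norm(P[1]-P[0]),np.linalg.norm(P[2]-P[1]))
m=(S<60)&(V>195);m[:, 160:]=0;m[230:]=0
b=blobs(m,100)[0];rc=cv2.minAreaRect(b);P=cast(c,cv2.boxPoints(rc),.018);print("plate",rc,P[:,:2].ravel(),[np.degrees(np.arctan2(*(P[j+1]-P[j])[1::-1])) for j in(0,1)],np.linalg.norm(np.diff(P,axis=0),axis=1))
c=cam("scene");print("scene pred",proj(c,[[.604,.257,.057],[.604,.257,.112],[.421,.2175,.037]]).ravel())
```

```text
Traceback (most recent call last):
IndexError: list index out of range
```

Run:
```python
from h import *
d=np.load("pics/w2.npz");c=(d["K"],d["e"],d["A"]);im=cv2.imread("pics/w2.png");h=cv2.cvtColor(im,cv2.COLOR_BGR2HSV);H,S,V=[h[...,k].astype(int) for k in range(3)]
print(h[186,296],h[176,294],h[195,290])
k=np.zeros(H.shape,bool);k[120:230,230:350]=1
o=blobs((H<20)&(S>150)&(V>0.9*V[186,296])&k,5)[0];(p,rad)=cv2.minEnclosingCircle(o);print("top disc",p,rad,cast(c,p,.112)[0],"exp rad px",d["K"][0,0]*.008/(c[1][2]-.112))
b=blobs((H>100)&(H<125)&(S>150)&k,50)[0]
P=cast(c,cv2.boxPoints(cv2.minAreaRect(cv2.convexHull(b))),.052);print("stand",P.mean(0),np.linalg.norm(P[1]-P[0]),np.linalg.norm(P[2]-P[1]))
m=(S<60)&(V>195);m[:, 160:]=0;m[230:]=0
b=blobs(m,100)[0];rc=cv2.minAreaRect(b);P=cast(c,cv2.boxPoints(rc),.018);print("plate",rc,P[:,:2].ravel(),[np.degrees(np.arctan2(*(P[j+1]-P[j])[1::-1])) for j in(0,1)],np.linalg.norm(np.diff(P,axis=0),axis=1))
c=cam("scene");print("scene pred",proj(c,[[.604,.257,.057],[.604,.257,.112],[.421,.2175,.037]]).ravel())
```

```text
[ 19 193 255] [ 12 218 179] [111 159 245]
top disc (295.0, 184.85000610351562) 8.211221694946289 [0.6031 0.2596 0.112 ] exp rad px 9.639906462895933
stand [0.6047 0.2586 0.052 ] 0.06335673370844533 0.05969519457668265
plate ((66.4715347290039, 129.00889587402344), (186.18325805664062, 77.01460266113281), 72.6459732055664) [ 0.562  -0.0586  0.5219  0.0127  0.6933  0.0898  0.7433  0.0089] [np.float64(119.37761976913039), np.float64(24.232995984486077)] [0.0817 0.188  0.0951]
scene pred [344.6603 308.7642 346.915  286.7849 387.6914 262.5534]
```

Request:
{"op": "carry_out", "data": {"targets": [[0.036,0.019,0,0,0,0],[0,0,0.1,0,0,0],[0,0,0.1,0,0,0],[0,0,0.08,0,0,0],[0,0,0.03,0,0,0]]}}

```text
time_s: 3.38
tcp_pos: [0.602, 0.2546, 0.0774]
eef_rot: [-179.9, -0.2, -165.7]
contact_force: [0.5, -0.7, 0.5]
gripper_width: 0.0875
gripper_force: 0.0
```

Request:
{"op": "carry_out", "data": {"targets": [[0,0,0,0,0,0],[0,0,0,0,0,0],[0,0,0,0,0,0],[0,0,0,0,0,0],[0,0,0,0,0,0]], "hand": 0, "squeeze": 20}}

```text
time_s: 4.0
tcp_pos: [0.6031, 0.2574, 0.0801]
eef_rot: [180.0, 0.0, -165.6]
contact_force: [-0.3, 0.1, 0.1]
gripper_width: 0.043
gripper_force: 0.0
```

Request:
{"op": "carry_out", "data": {"targets": [[0,0,0,0,0,0],[0,0,0,0,0,0],[0,0,0,0,0,0],[0,0,0,0,0,0],[0,0,0,0,0,0]]}}

```text
time_s: 4.62
tcp_pos: [0.6029, 0.2572, 0.0795]
eef_rot: [-180.0, -0.0, -165.6]
contact_force: [0.1, 0.7, -0.7]
gripper_width: 0.0155
gripper_force: 20.0
```

Run:
```python
from h import *
for k in range(3):
    go([.604,.2592,.078],-165.4); s=r.get_state(); print(s["gripper_width"],s["gripper_force"])
    r.capture("top")
```

```text
at [0.6029 0.2572 0.0795] [-179.9967   -0.0106 -165.6336] t 4.625
 shift [-0.003   0.0034  0.0029] turn [-0.0001 -0.0002 -0.0039]
0.01546578588353061 19.998370707035065
at [0.603  0.2572 0.0795] [-179.9983   -0.008  -165.6305] t 4.675
 shift [-0.003   0.0033  0.003 ] turn [-0.     -0.0001 -0.0038]
0.015883695089135983 19.9983412027359
at [0.603  0.2571 0.0795] [-179.9954   -0.0105 -165.6331] t 4.725
 shift [-0.003   0.0035  0.003 ] turn [-0.0001 -0.0002 -0.0039]
0.015168042181333425 19.99835640192032
```

Request:
{"op": "carry_out", "data": {"targets": [[0,0,-0.05,0,0,0],[0,0,-0.1,0,0,0],[0,0,-0.1,0,0,0],[0.06,0,0,0,0,0],[0,0,0,0,0,0]]}}

```text
time_s: 5.4
tcp_pos: [0.5727, 0.2494, 0.2056]
eef_rot: [179.9, 0.0, -165.6]
contact_force: [0.3, 0.7, -0.9]
gripper_width: 0.0155
gripper_force: 20.0
```

Run:
```python
from h import *
go([.4205,.2175,.18],-165.6); print(r.get_state()["gripper_width"])
c,im,h=grab("wrist");cv2.imwrite("pics/w3.png",im[:,:,::-1]);H,S,V=[h[...,k].astype(int) for k in range(3)]
for b in blobs(((H<6)|(H>172))&(S>120)&(V>60),10)[:3]: print("red",cen(b),cv2.contourArea(b),cast(c,cen(b),.037)[0],cv2.minEnclosingCircle(b)[1])
```

```text
at [0.5727 0.2494 0.2056] [ 179.9399    0.0473 -165.6201] t 5.4
 shift [0.3108 0.0136 0.051 ] turn [ 0.001   0.0008 -0.0003]
0.01547300592729885
red [290.4333  16.5121] 165.0 [0.419  0.2168 0.037 ] 8.090306282043457
```

View pics/w3.png

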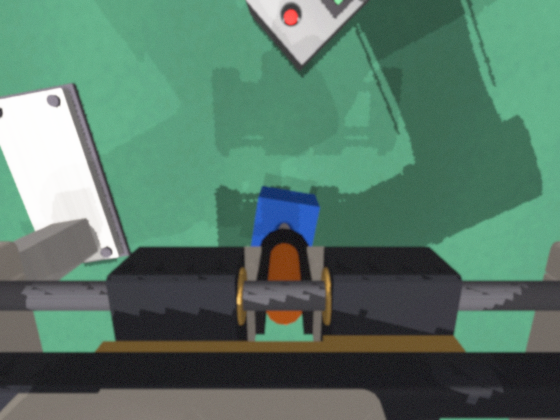

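The wrist view shows the red button at (290,16), the stylus held upright between the pads at (285,285), and the readout's other edges out of frame.

Request:
{"op": "carry_out", "data": {"targets": [[0.078,0.003,0,0,0,0],[0.078,0.003,0,0,0,0],[0.078,0.003,0,0,0,0],[0.079,0.003,0,0,0,0],[0,0,0.06,0,0,0]]}}

```text
time_s: 6.08
tcp_pos: [0.4205, 0.2174, 0.1762]
eef_rot: [179.8, 0.2, -165.5]
contact_force: [0.9, 1.0, -0.7]
gripper_width: 0.0156
gripper_force: 20.0
```

Request:
{"op": "carry_out", "data": {"targets": [[0,0,0.04,0,0,0],[0,0,0,0,0,0],[0,0,0,0,0,0]]}}

```text
time_s: 6.45
tcp_pos: [0.4215, 0.2171, 0.1551]
eef_rot: [-180.0, 0.0, -165.6]
contact_force: [-0.1, 0.2, -0.6]
gripper_width: 0.0154
gripper_force: 20.0
```

Run:
```python
from h import *
go([.4195,.217,.1035],-165.6); print(r.get_state()["contact_force"])
c,im,h=grab("top");cv2.imwrite("pics/t2.png",cv2.resize(im[200:320,80:240,::-1],(800,600)))
```

```text
at [0.4215 0.2171 0.1551] [-179.9859    0.0189 -165.6248] t 6.45
 shift [0.0039 0.0008 0.1031] turn [-0.0002  0.0003 -0.0004]
[-0.1359  0.1788 -0.6354]
```

View pics/t2.png

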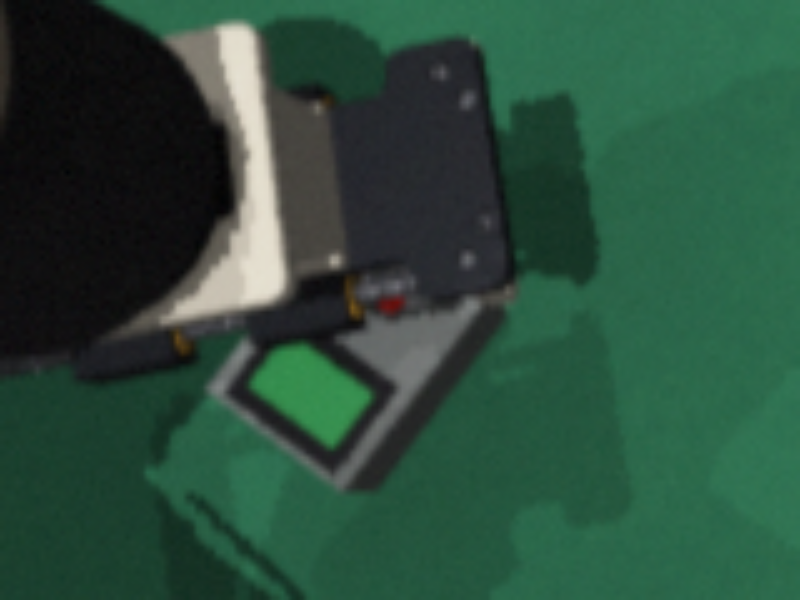

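The crop shows the gripper hiding the recess, with part of the red button visible at (390,303). I'll descend slowly and watch the force.

Request:
{"op": "carry_out", "data": {"targets": [[0.002,0,0.04,0,0,0],[0,0,0.02,0,0,0],[0,0,0.015,0,0,0],[0,0,0.01,0,0,0],[0,0,0,0,0,0]]}}

```text
time_s: 7.12
tcp_pos: [0.4199, 0.2165, 0.112]
eef_rot: [-180.0, -0.0, -165.6]
contact_force: [0.6, -0.2, -0.0]
gripper_width: 0.0154
gripper_force: 20.0
```

Request:
{"op": "carry_out", "data": {"targets": [[0,0,0.008,0,0,0],[0,0,0.006,0,0,0],[0,0,0.003,0,0,0],[0,0,0,0,0,0],[0,0,0,0,0,0]]}}

```text
time_s: 7.75
tcp_pos: [0.4204, 0.2169, 0.1042]
eef_rot: [180.0, 0.1, -165.6]
contact_force: [-0.4, -0.1, 5.1]
gripper_width: 0.0155
gripper_force: 20.0
```

Request:
{"op": "carry_out", "data": {"targets": [[0,0,0.003,0,0,0],[0,0,0,0,0,0],[0,0,0,0,0,0]]}}

```text
time_s: 8.12
tcp_pos: [0.421, 0.2172, 0.1037]
eef_rot: [180.0, 0.1, -165.6]
contact_force: [-2.5, -0.8, 14.2]
gripper_width: 0.0154
gripper_force: 20.0
```

Request:
{"op": "carry_out", "data": {"targets": [[0,0,-0.04,0,0,0],[0,0,-0.1,0,0,0],[0,0,-0.06,0,0,0],[-0.05,0,0,0,0,0],[-0.09,-0.004,0,0,0,0]]}}

```text
time_s: 8.75
tcp_pos: [0.4882, 0.2322, 0.2031]
eef_rot: [179.9, 0.1, -165.6]
contact_force: [0.9, 1.5, 0.4]
gripper_width: 0.0156
gripper_force: 20.0
```

Request:
{"op": "carry_out", "data": {"targets": [[-0.09,-0.004,0,0,0,0],[-0.09,-0.004,0,0,0,0],[-0.04,0,0,0,0,0],[0,0,0,0,0,0],[0,0,0,0,0,0]]}}

```text
time_s: 9.38
tcp_pos: [0.595, 0.255, 0.2015]
eef_rot: [-180.0, -0.1, -165.6]
contact_force: [-0.4, 0.4, -1.3]
gripper_width: 0.0158
gripper_force: 20.0
```

Run:
```python
from h import *
go([.603,.258,.0795],-165.6); print(r.get_state()["contact_force"])
```

```text
at [0.595  0.255  0.2015] [-179.9856   -0.0711 -165.643 ] t 9.375
 shift [-0.0174  0.0019  0.244 ] turn [-0.0002 -0.0012 -0.0007]
[-0.3784  0.3754 -1.3029]
```

Request:
{"op": "carry_out", "data": {"targets": [[-0.017,0.002,0.05,0,0,0],[0,0,0.05,0,0,0],[0,0,0.04,0,0,0],[0,0,0.02,0,0,0],[0,0,0,0,0,0]]}}

```text
time_s: 10.0
tcp_pos: [0.6031, 0.2583, 0.122]
eef_rot: [-180.0, -0.0, -165.6]
contact_force: [0.8, -0.1, 0.0]
gripper_width: 0.0155
gripper_force: 20.0
```

Request:
{"op": "carry_out", "data": {"targets": [[0,0,0.04,0,0,0],[0,0,0.02,0,0,0],[0,0,0.012,0,0,0],[0,0,0.01,0,0,0],[0,0,0,0,0,0]]}}

```text
time_s: 10.62
tcp_pos: [0.6037, 0.2584, 0.081]
eef_rot: [-180.0, -0.0, -165.6]
contact_force: [-0.0, -0.0, -0.6]
gripper_width: 0.0153
gripper_force: 20.0
```

Run:
```python
from h import *
go([.603,.258,.0795],-165.6); print(r.get_state()["contact_force"])
```

```text
at [0.6037 0.2584 0.081 ] [-179.9918   -0.0096 -165.6297] t 10.625
 shift [ 0.0016 -0.0004  0.003 ] turn [-0.0001 -0.0002 -0.0005]
[-0.0424 -0.0136 -0.616 ]
```

Inserted with no contact force. I'll lower the last 1 mm and release.

Request:
{"op": "carry_out", "data": {"targets": [[0,0,0.002,0,0,0],[0,0,0,0,0,0],[0,0,0,0,0,0],[0,0,0,0,0,0],[0,0,0,0,0,0]], "hand": 1}}

```text
time_s: 11.25
tcp_pos: [0.6037, 0.2584, 0.0801]
eef_rot: [180.0, 0.0, -165.6]
contact_force: [-0.2, -0.0, -0.4]
gripper_width: 0.0604
gripper_force: 0.0
```

Request:
{"op": "carry_out", "data": {"targets": [[0,0,0,0,0,0],[0,0,0,0,0,0],[0,0,-0.08,0,0,0],[0,0,-0.12,0,0,0],[0,0,-0.12,0,0,0]]}}

```text
time_s: 11.88
tcp_pos: [0.6035, 0.2582, 0.2417]
eef_rot: [-180.0, -0.0, -165.6]
contact_force: [0.8, 1.0, 0.3]
gripper_width: 0.088
gripper_force: 0.0
```

Run:
```python
from h import *
s=r.get_state();print(s["tcp_pos"],s["joints"],s["gripper_width"])
c,im,h=grab("wrist");cv2.imwrite("pics/w4.png",im[:,:,::-1]);H,S,V=[h[...,k].astype(int) for k in range(3)]
k=np.zeros(H.shape,bool);k[100:240,230:350]=1
for b in blobs((H<22)&(S>150)&(V>230)&k,5)[:1]: p=cv2.minEnclosingCircle(b);print(p,cast(c,p[0],.112))
m=(S<60)&(V>195);m[:, 160:]=0;m[230:]=0
b=blobs(m,100)[0];rc=cv2.minAreaRect(b);P=cast(c,cv2.boxPoints(rc),.018);print("plate",rc,P[:,:2])
```

```text
[0.6035 0.2582 0.2417] [  40.1588   18.5999   -1.2332    0.0055  -70.2038 -115.7839] 0.08798123568085243
((283.8125, 204.0), 7.691664218902588) [[0.6041 0.2589 0.112 ]]
plate ((67.12724304199219, 145.62057495117188), (179.011474609375, 74.7443618774414), 72.07208251953125) [[ 0.5617 -0.0592]
 [ 0.5204  0.0124]
 [ 0.693   0.0909]
 [ 0.7444  0.0099]]
```

View pics/w4.png

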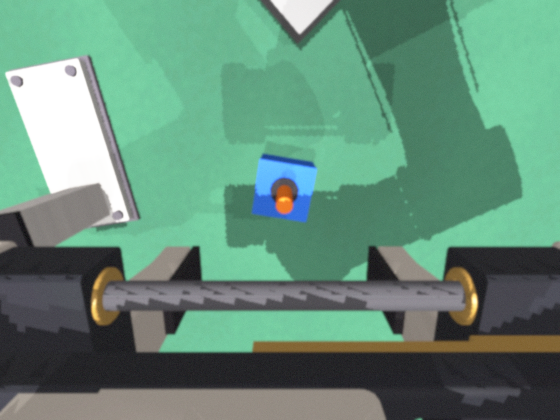

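The wrist view shows the stylus seated in the stand, its top at (284,204), which casts to (0.604, 0.259). Next I'll look at the jig from close by.

Request:
{"op": "carry_out", "data": {"targets": [[-0.02,-0.118,0,0,0,0],[-0.02,-0.118,0,0,0,0],[-0.02,-0.118,0,0,0,0],[-0.02,-0.116,0,0,0,0],[0,0,0,0,0,0]]}}

```text
time_s: 12.55
tcp_pos: [0.7017, 0.0366, 0.2391]
eef_rot: [-180.0, -0.1, -165.9]
contact_force: [0.3, 0.3, -0.7]
gripper_width: 0.0878
gripper_force: 0.0
```

Run:
```python
from h import *
s=r.get_state();print(s["tcp_pos"],s["eef_rot"])
c,im,h=grab("wrist");cv2.imwrite("pics/w5.png",im[:,:,::-1]);np.savez("pics/w5.npz",K=c[0],e=c[1],A=c[2])
```

```text
[0.7017 0.0366 0.2391] [-179.9739   -0.0595 -165.9025]
```

View pics/w5.png

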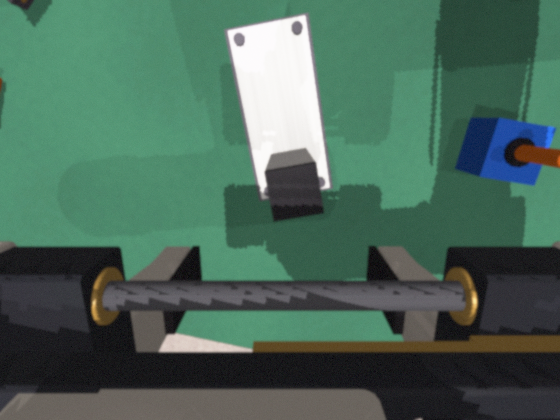

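The wrist view shows the whole plate, with corners at about (228,28), (307,15), (328,187) and (262,198), and the post cap at (295,192).

Run:
```python
from h import *
d=np.load("pics/w5.npz");c=(d["K"],d["e"],d["A"]);im=cv2.imread("pics/w5.png");h=cv2.cvtColor(im,cv2.COLOR_BGR2HSV);H,S,V=[h[...,k].astype(int) for k in range(3)]
m=(S<60)&(V>170);m[230:]=0;m[:,:200]=0;m[:,350:]=0
b=cv2.convexHull(blobs(m,500)[0])[:,0]
P=cast(c,b,.018)[:,:2].astype(np.float32)
rc=cv2.minAreaRect(P);B=cv2.boxPoints(rc);print("plate rect",rc,B.ravel())
mc=(V<48);mc[:155]=0;mc[235:]=0;mc[:,:250]=0;mc[:,340:]=0
b=cv2.convexHull(blobs(mc,200)[0])[:,0];ap=cv2.approxPolyDP(b,6,True)[:,0];print("cap px",ap.ravel())
rc=cv2.minAreaRect(cast(c,b,.143)[:,:2].astype(np.float32));print("cap rect",rc)
# post -x face top edge / foot edge on plate
```

```text
plate rect ((0.6276987195014954, 0.015803560614585876), (0.18185211718082428, 0.08216076344251633), 24.214111328125) [ 0.5279  0.016   0.5616 -0.059   0.7275  0.0156  0.6938  0.0906]
cap px [322 207 276 220 272 211]
cap rect ((0.6970542669296265, 0.04666163772344589), (0.012385702691972256, 0.03926123306155205), 16.13806915283203)
```

Request:
{"op": "carry_out", "data": {"targets": [[0.037,-0.097,0,0,0,0],[0.037,-0.097,0,0,0,0],[0.037,-0.097,0,0,0,0],[0.037,-0.097,0,0,0,0],[0.037,-0.097,0,0,0,0]]}}

```text
time_s: 13.22
tcp_pos: [0.6712, -0.2173, 0.2402]
eef_rot: [180.0, 0.0, -165.5]
contact_force: [0.3, -0.5, -0.2]
gripper_width: 0.0875
gripper_force: 0.0
```

Request:
{"op": "carry_out", "data": {"targets": [[0.037,-0.097,0,0,0,0],[0.037,-0.097,0,0,0,0],[0,0,0,0,0,0.15],[0,0,0,0,0,0.15],[0,0,0,0,0,0.15]]}}

```text
time_s: 13.85
tcp_pos: [0.6598, -0.3192, 0.2399]
eef_rot: [180.0, -0.0, 167.1]
contact_force: [1.1, 0.2, 0.3]
gripper_width: 0.0876
gripper_force: 0.0
```

Request:
{"op": "carry_out", "data": {"targets": [[0,0,0,0,0,0.15],[0,0,0,0,0,0.15],[0,0,0,0,0,0]]}}

```text
time_s: 14.22
tcp_pos: [0.6599, -0.3191, 0.2401]
eef_rot: [180.0, 0.0, 149.5]
contact_force: [0.4, -0.7, 0.3]
gripper_width: 0.0877
gripper_force: 0.0
```

Run:
```python
from h import *
s=r.get_state();print(s["tcp_pos"],s["eef_rot"],s["joints"])
c,im,h=grab("wrist");cv2.imwrite("pics/w6.png",im[:,:,::-1]);np.savez("pics/w6.npz",K=c[0],e=c[1],A=c[2])
```

```text
[ 0.6599 -0.3191  0.2401] [179.9883   0.0016 149.5052] [ -10.6389   25.8683    9.585    -0.0109  -73.7112 -109.8529]
```

View pics/w6.png

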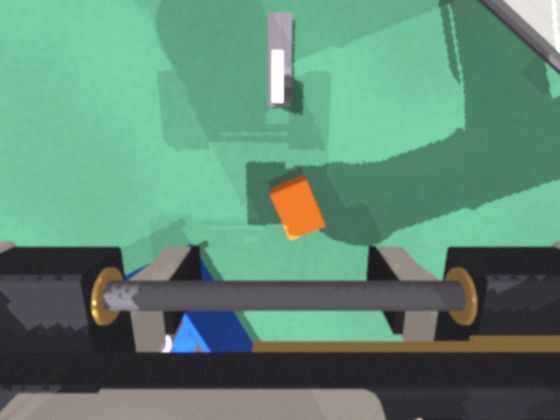

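The wrist view shows the blade's bright top at about (278,76), nearly in line with the tool, the dark stock at (281,60), and the screw box at (297,207) well clear.

Run:
```python
from h import *
d=np.load("pics/w6.npz");c=(d["K"],d["e"],d["A"]);im=cv2.imread("pics/w6.png");h=cv2.cvtColor(im,cv2.COLOR_BGR2HSV);H,S,V=[h[...,k].astype(int) for k in range(3)]
k=np.zeros(H.shape,bool);k[0:125,255:310]=1
def rect(m,z):
    b=cv2.convexHull(blobs(m&k,50)[0])[:,0];P=cast(c,b,z)[:,:2].astype(np.float32);rc=cv2.minAreaRect(P);print(z,cv2.boundingRect(b),rc);return np.array(rc[0])
t=rect((S<60)&(V>200),.145); rect((S<60)&(V<200)&(V>60),.022)
for y in (170-0,):pass
s=r.get_state()
go([t[0],t[1],.16],149.5)
```

```text
0.145 (271, 49, 14, 54) ((0.5704222917556763, -0.27113762497901917), (0.009063581004738808, 0.034563254565000534), 58.85585403442383)
0.022 (268, 12, 25, 96) ((0.5470914840698242, -0.2569360136985779), (0.024828018620610237, 0.09082894027233124), 58.709678649902344)
at [ 0.6599 -0.3193  0.2401] [179.9922   0.0033 149.6322] t 14.275
 shift [ 0.2031 -0.0074  0.1601] turn [0.0001 0.0001 0.0022]
```

Request:
{"op": "carry_out", "data": {"targets": [[0.1,-0.004,0,0,0,0.013],[0.103,-0.004,0,0,0,0],[0,0,0.08,0,0,0],[0,0,0,0,0,0],[0,0,0,0,0,0]], "hand": 1}}

```text
time_s: 14.9
tcp_pos: [0.5715, -0.2717, 0.201]
eef_rot: [-180.0, 0.0, 148.7]
contact_force: [0.4, -0.5, -0.5]
gripper_width: 0.0879
gripper_force: 0.0
```

Run:
```python
from h import *
go([.5704,-.2711,.114],148.8)
```

```text
at [ 0.5715 -0.2717  0.201 ] [-179.9778    0.0472  148.702 ] t 14.9
 shift [ 0.0025 -0.0001  0.1741] turn [-0.0004  0.0008 -0.0016]
```

Request:
{"op": "carry_out", "data": {"targets": [[0.002,0,0.06,0,0,0],[0,0,0.06,0,0,0],[0,0,0.04,0,0,0],[0,0,0.014,0,0,0],[0,0,0,0,0,0]]}}

```text
time_s: 15.52
tcp_pos: [0.5704, -0.2712, 0.1136]
eef_rot: [-180.0, 0.0, 148.6]
contact_force: [-0.7, 0.3, -0.2]
gripper_width: 0.0879
gripper_force: 0.0
```

Request:
{"op": "carry_out", "data": {"targets": [[0,0,0,0,0,0],[0,0,0,0,0,0],[0,0,0,0,0,0],[0,0,0,0,0,0],[0,0,0,0,0,0]], "hand": 0, "squeeze": 60}}

```text
time_s: 16.15
tcp_pos: [0.5697, -0.2709, 0.1132]
eef_rot: [180.0, 0.0, 148.6]
contact_force: [-0.7, -0.0, 0.5]
gripper_width: 0.0432
gripper_force: 0.0
```

Request:
{"op": "carry_out", "data": {"targets": [[0,0,0,0,0,0],[0,0,0,0,0,0],[0,0,0,0,0,0],[0,0,0,0,0,0],[0,0,0,0,0,0]]}}

```text
time_s: 16.77
tcp_pos: [0.5697, -0.2709, 0.113]
eef_rot: [180.0, -0.0, 148.6]
contact_force: [-0.3, 0.4, -0.4]
gripper_width: 0.008
gripper_force: 60.0
```

Request:
{"op": "carry_out", "data": {"targets": [[0,0,0,0,0,0],[0,0,0,0,0,0]]}}

```text
time_s: 17.02
tcp_pos: [0.5697, -0.2709, 0.113]
eef_rot: [180.0, -0.0, 148.6]
contact_force: [0.7, 0.4, -0.2]
gripper_width: 0.0077
gripper_force: 60.0
```

Request:
{"op": "carry_out", "data": {"targets": [[0,0,-0.04,0,0,0],[0,0,-0.06,0,0,0],[0,0,-0.06,0,0,0],[0.02,0.04,0,0,0,0],[0.04,0.08,0,0,0,0]]}}

```text
time_s: 17.65
tcp_pos: [0.5744, -0.2035, 0.1917]
eef_rot: [-180.0, -0.1, 148.4]
contact_force: [0.2, 0.7, -5.0]
gripper_width: 0.0077
gripper_force: 60.0
```

Request:
{"op": "carry_out", "data": {"targets": [[0.04,0.08,0,0,0,-0.08],[0,0,0,0,0,-0.14],[0,0,0,0,0,-0.14],[0,0,0,0,0,-0.14],[0,0,0,0,0,-0.14]]}}

```text
time_s: 18.27
tcp_pos: [0.5781, -0.1583, 0.1912]
eef_rot: [179.9, -0.1, -172.7]
contact_force: [0.2, -0.4, -3.5]
gripper_width: 0.0076
gripper_force: 60.0
```

Request:
{"op": "carry_out", "data": {"targets": [[0,0,0,0,0,-0.14],[0,0,0,0,0,-0.14],[0,0,0,0,0,0],[0,0,0,0,0,0]]}}

```text
time_s: 18.77
tcp_pos: [0.5786, -0.159, 0.1922]
eef_rot: [180.0, -0.1, -156.4]
contact_force: [-0.8, 0.2, -4.1]
gripper_width: 0.0075
gripper_force: 60.0
```

Run:
```python
from h import *
go([.594,.0006,.193],-155.8)
s=r.get_state();print(s["contact_force"],s["moment"],s["gripper_width"])
c,im,h=grab("scene");cv2.imwrite("pics/s7.png",cv2.resize(im[100:320,150:450,::-1],(800,587)))
```

```text
at [ 0.5786 -0.159   0.1922] [ 179.9512   -0.0643 -156.3803] t 18.775
 shift [-0.156   0.2801 -0.0015] turn [ 0.0008 -0.0011 -0.0097]
[-0.7695  0.2317 -4.1339] [ 0.043   0.0004 -0.0065] 0.007513739872747281
```

View pics/s7.png

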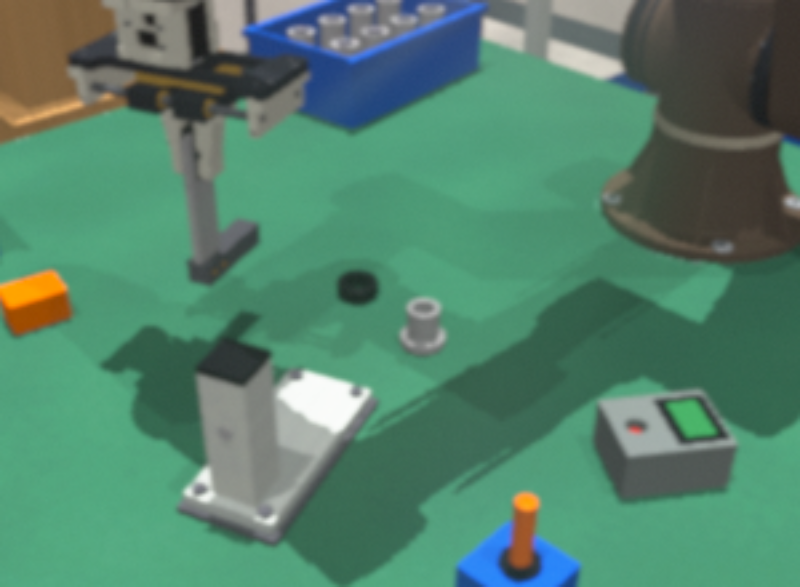

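The crop shows the square hanging upright in the gripper at (205,200), with the coupling, collar, box and stylus all in place.

Request:
{"op": "carry_out", "data": {"targets": [[-0.05,0.09,0,0,0,-0.01],[-0.05,0.09,0,0,0,0],[-0.05,0.09,0,0,0,0],[-0.006,0.01,0,0,0,0],[0,0,0,0,0,0]]}}

```text
time_s: 19.45
tcp_pos: [0.5927, 0.0007, 0.1928]
eef_rot: [180.0, -0.0, -155.6]
contact_force: [-0.3, -0.2, -4.2]
gripper_width: 0.0079
gripper_force: 60.0
```

Run:
```python
from h import *
a=np.radians(24.2);u=np.array([np.cos(a),np.sin(a)]);g=np.array([.6277,.0158])+.04*u-.017*u
print(g);go([*(g-.04*u),.132],-155.8)
```

```text
[0.6487 0.0252]
at [0.5927 0.0007 0.1928] [ 179.9973   -0.0265 -155.6029] t 19.45
 shift [-0.0422 -0.0012  0.1217] turn [ 0.     -0.0004  0.0033]
```

Request:
{"op": "carry_out", "data": {"targets": [[-0.02,0,0.04,0,0,0.003],[-0.02,0,0.04,0,0,0],[0,0,0.03,0,0,0],[0,0,0.008,0,0,0],[0,0,0,0,0,0]]}}

```text
time_s: 20.08
tcp_pos: [0.611, 0.0081, 0.1337]
eef_rot: [-180.0, -0.0, -155.8]
contact_force: [-0.6, -0.0, -3.1]
gripper_width: 0.0078
gripper_force: 60.0
```

Run:
```python
from h import *
go([.6487,.0252,.131],-155.8); print(r.get_state()["contact_force"])
```

```text
at [0.611  0.0081 0.1337] [-179.9945   -0.0473 -155.8026] t 20.075
 shift [-0.0828  0.0003  0.0054] turn [-0.0001 -0.0008 -0.    ]
[-0.5563 -0.0416 -3.1184]
```

Request:
{"op": "carry_out", "data": {"targets": [[-0.03,0,0,0,0,0],[-0.03,0,0,0,0,0],[-0.014,0,0,0,0,0],[-0.004,0,0,0,0,0],[0,0,0,0,0,0]]}}

```text
time_s: 20.7
tcp_pos: [0.6465, 0.0244, 0.1339]
eef_rot: [180.0, -0.0, -155.8]
contact_force: [-0.1, -0.3, -4.9]
gripper_width: 0.0077
gripper_force: 60.0
```

Request:
{"op": "carry_out", "data": {"targets": [[-0.003,0,0,0,0,0],[-0.002,0,0,0,0,0],[0,0,0,0,0,0],[0,0,0,0,0,0]]}}

```text
time_s: 21.2
tcp_pos: [0.6476, 0.0248, 0.1339]
eef_rot: [180.0, -0.2, -155.8]
contact_force: [-4.1, -2.5, -1.0]
gripper_width: 0.0078
gripper_force: 60.0
```

Touching the post with about 4.5 N. Now down onto the plate.

Request:
{"op": "carry_out", "data": {"targets": [[0,0,0.003,0,0,0],[0,0,0.002,0,0,0],[0,0,0.001,0,0,0],[0,0,0,0,0,0],[0,0,0,0,0,0]]}}

```text
time_s: 21.82
tcp_pos: [0.6476, 0.0246, 0.1311]
eef_rot: [180.0, -0.1, -155.8]
contact_force: [-5.9, -2.1, -1.1]
gripper_width: 0.0079
gripper_force: 60.0
```

Run:
```python
from h import *
go([.6487,.0252,.131],-155.8); s=r.get_state();print(s["contact_force"],s["moment"])
```

```text
at [0.6476 0.0246 0.1311] [ 179.9916   -0.1445 -155.8098] t 21.825
 shift [-0.0024  0.0002  0.0002] turn [ 0.0001 -0.0024 -0.0002]
[-5.8881 -2.0756 -1.0929] [-0.6954  1.7764 -0.0475]
```

Request:
{"op": "carry_out", "data": {"targets": [[0,0,0.001,0,0,0],[0,0,0.001,0,0,0],[0,0,0,0,0,0],[0,0,0,0,0,0]]}}

```text
time_s: 22.32
tcp_pos: [0.6476, 0.0246, 0.131]
eef_rot: [-180.0, -0.1, -155.8]
contact_force: [-7.2, -0.7, 4.6]
gripper_width: 0.0075
gripper_force: 60.0
```

Request:
{"op": "carry_out", "data": {"targets": [[-0.001,0,0.002,0,0,0],[0,0,0,0,0,0],[0,0,0,0,0,0]]}}

```text
time_s: 22.7
tcp_pos: [0.6477, 0.0246, 0.131]
eef_rot: [-180.0, -0.1, -155.8]
contact_force: [-13.2, -1.5, 12.5]
gripper_width: 0.0078
gripper_force: 60.0
```

Run:
```python
from h import *
go([.6487,.0252,.131],-155.8); s=r.get_state();print(s["contact_force"],s["moment"])
c,im,h=grab("scene");cv2.imwrite("pics/s8.png",cv2.resize(im[150:310,180:320,::-1],(525,600),interpolation=cv2.INTER_CUBIC))
```

```text
at [0.6477 0.0246 0.131 ] [-179.9845   -0.144  -155.7881] t 22.7
 shift [-0.0024  0.0002 -0.    ] turn [-0.0003 -0.0024  0.0002]
[-13.2219  -1.5432  12.5403] [-0.4415  4.3283  0.0536]
```

View pics/s8.png

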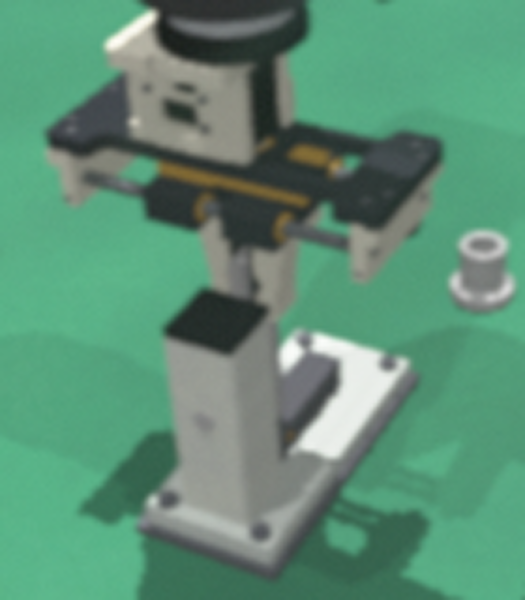

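The crop shows the square in the corner, its foot lying on the plate behind the post and the gripper on the blade. I'll add a little more push on the post and check that it holds.

Request:
{"op": "carry_out", "data": {"targets": [[-0.001,0,0,0,0,0],[-0.001,0,0,0,0,0],[0,0,0,0,0,0],[0,0,0,0,0,0],[0,0,0,0,0,0]]}}

```text
time_s: 23.38
tcp_pos: [0.6476, 0.0246, 0.131]
eef_rot: [-180.0, -0.2, -155.8]
contact_force: [-15.6, -3.7, 14.4]
gripper_width: 0.0076
gripper_force: 60.0
```

Run:
```python
from h import *
from scipy.spatial.transform import Rotation as R
for k in range(3):
    s=r.get_state();print(s["tcp_pos"],s["eef_rot"],s["contact_force"],s["moment"],s["gripper_force"],np.abs(s["qd"]).max())
    c,im,h=grab("scene")
H,S,V=[h[...,k].astype(int) for k in range(3)]
# stock toe upper corners expected if the foot is flush: dark stock on the light plate
a=np.radians(24.2);u=np.array([np.cos(a),np.sin(a),0]);v=np.array([-u[1],u[0],0]);C=np.array([.6642,.0322,.018])
print("toe px top/bottom predicted",proj(c,[C-.09*u+.012*v+[0,0,.022],C-.09*u+.012*v,C-.09*u-.012*v+[0,0,.022],C-.04*u+.012*v+[0,0,.022],C-.04*u+.012*v]))
m=(V<110)&(S<90);m[:240]=0;m[272:]=0;m[:,:254]=0;m[:,275:]=0
for y in range(242,272,2): x=np.where(m[y])[0];print(y,x.min() if len(x) else 0,x.max() if len(x) else 0,end="; ")
```

```text
[0.6476 0.0246 0.131 ] [-179.9966   -0.2395 -155.7984] [-15.6059  -3.7436  14.4102] [-0.6952  5.3704  0.0313] 59.999157786369324 0.11833994269642892
[0.6477 0.0246 0.131 ] [-179.9964   -0.2374 -155.7978] [-15.531   -3.3329  14.5617] [-0.6736  5.3827  0.0081] 59.999125599861145 0.09116707523418142
[0.6476 0.0246 0.131 ] [-179.9964   -0.2375 -155.7987] [-15.9844  -2.9186  14.6102] [-0.7333  5.3635  0.0381] 59.999157786369324 0.024437396692126426
toe px top/bottom predicted [[270.3893 245.5557]
 [270.7124 252.9731]
 [261.1984 242.8925]
 [260.0575 258.4468]
 [260.5392 266.0043]]
242 0 0; 244 0 0; 246 0 0; 248 268 269; 250 266 269; 252 265 269; 254 263 268; 256 261 266; 258 260 265; 260 254 264; 262 254 262; 264 254 260; 266 254 258; 268 254 257; 270 254 256;
```

Request:
{"op": "carry_out", "data": {"targets": [[0,0,-0.003,0,0,0],[0,0,0,0,0,0],[0,0,0,0,0,0]]}}

```text
time_s: 23.9
tcp_pos: [0.6476, 0.0246, 0.1311]
eef_rot: [180.0, -0.3, -155.8]
contact_force: [-11.1, -3.1, 6.7]
gripper_width: 0.0078
gripper_force: 60.0
```

Request:
{"op": "carry_out", "data": {"targets": [[0,0,-0.003,0,0,0],[0,0,0,0,0,0],[0,0,0,0,0,0]]}}

```text
time_s: 24.28
tcp_pos: [0.6476, 0.0247, 0.1312]
eef_rot: [180.0, -0.3, -155.8]
contact_force: [-8.4, -4.4, -2.5]
gripper_width: 0.0075
gripper_force: 60.0
```

With the plate nearly unloaded, the post still carries over 8 N, so post contact is confirmed. I'll press down again.

Request:
{"op": "carry_out", "data": {"targets": [[0,0,0.002,0,0,0],[0,0,0.002,0,0,0],[0,0,0,0,0,0],[0,0,0,0,0,0],[0,0,0,0,0,0]]}}

```text
time_s: 24.9
tcp_pos: [0.6476, 0.0247, 0.131]
eef_rot: [180.0, -0.3, -155.8]
contact_force: [-12.6, -2.7, 9.3]
gripper_width: 0.0074
gripper_force: 60.0
```

Run:
```python
from h import *
s=r.get_state();print(s["tcp_pos"],s["eef_rot"],s["contact_force"])
f=s["contact_force"]
if f[2]>2 and f[0]<-6: print(r.close_job())
```

```text
[0.6476 0.0247 0.131 ] [ 179.9881   -0.2747 -155.8108] [-12.5963  -2.7199   9.2587]
the job is handed in; nothing more can be done
None
```

I handed the job in at 24.9 s with the button pressed to its stop, the stylus back in its stand and let go, and the square held in the jig corner at 60 N grip (last wrist force about 13 N away from the post, 9 N up from the plate); no verdict came back, and I viewed 11 pictures, one over the limit of 10.

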